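Clear the tin and flip the tea tray's leaf

ROBOT

A 6-joint arm with a two-finger parallel gripper is mounted at the origin on the work surface. World frame = base frame: x ahead of the robot, y to its left, z up, the work surface at z = 0. Lengths are in m, angles in rad, forces in N, time in s.
With the tool pointing down it reaches from about 0.3 to 0.825 m from the base axis. Payload 5.4 kg.
Tool frame: the origin (TCP) lies midway between the tips of the shut fingers; the grasp point (between the pads) lies 19 mm behind it; y points along the fingers, x is the direction in which the jaws open and shut, and the axes are right-handed (so a half turn about y gives the same grasp; the last joint's range is limited). The gripper opens to 92 mm and grips with 3 to 60 N. Pads are 20 mm wide; open, the fingers measure 128 mm over their backs; the gripper's body (75 mm by 189 mm) begins 69 mm behind the grasp point.
Start: joints at [-1.533, 0.158, 1.597, -0, 1.386, -0.21], TCP at [0.141, -0.557, 0.215] pointing down, gripper open.
Joint ranges: [-2.91, 2.91], [-0.94, 2.29], [0.18, 2.7], [-1.29, 4.43], [0.17, 2.64], [-3, 3]. Speed limits (rad/s): [2.57, 2.57, 3.14, 3.14, 3.14, 3.14].

INTERFACE

Orientations are given as a rotation vector (axis times angle).
In Python, from cell import sensors, cams, env, masks_of gives the robot as it stands.
- The arm moves only by the tool move_arm, never from a script. Its arguments are lists of equal length, an entry for each row: "xyz": the shift along the tool's x, y, z in cm, a list of three; "rotation": the turn, a rotation vector about the tool's x, y, z in degrees, a list of three; "fingers": the gripper command: -1 is fully open, 1 is shut, values between are in proportion. In form: {"xyz": [[dx, dy, dz], ...], "rotation": [[wx, wy, wz], ...], "fingers": [fingers, ...]}. A call has 1 to 10 rows; each row shifts and turns the commanded pose from where the row before left it, along the tool's axes as they then stand; what a row does not reach is not made up. A row lasts 1/10 s, in which the tool goes at most 50 mm and 8.59 degrees, less where a joint would pass 70% of its speed; a pose out of reach is approached as far as the arm can. A call is refused whole if a number of a shift passes 5 or a number of a turn 8.59, either way. A call with a gripper value outside its range is refused whole. The fingers move at their own pace and stop on an object; "grip_force" is the grip in N (left out, the last holds). Time passes only in rows, so rows that do not move let the fingers close. It gives the time, the measured TCP pose, the force and the opening at its end, in the units of the state.
- sensors.state(): the state, without advancing time (a new reading comes with each control period).
- cams.camera(name): name is "scene" or "side" or "wrist"; returns a dict with "pixels" (384x512x3 uint8, red, green, blue), "z_map" (384x512 float32, m along the optical axis (not along the pixel's ray), 0 where there is no reading), "camera_matrix" (3x3 intrinsics, pixels), "k1" (the pictures are not rectified: a ray, as slopes to the right and down, at radius r is drawn at 1 + k1 r^2 times it, then the intrinsics apply), "pose" (4x4, takes a point from camera to world coordinates). Camera axes: x right, y up, looking along -z (the intrinsics and any distortion apply to the point x, -y, -z); pixel columns grow to the right and rows downward; lengths in m; the calibration is good to about 2 mm. A picture is of the moment at which its call begins.
- env.finish_job(): hands the job in, once; it reports no verdict.
Trained networks look in the newest picture that a camera, given by its name, has taken for a name from the list of things; names that differ only in an ending like _2 or _b are one class to them, and where a whole thing is asked for, a point or a joint stands for the part that bears it (a point fixed in the world has none). Each returns a list of dicts, best first, with "p" (0 to 1); they miss things now and then, are a little off and sometimes report something else, mostly with a low value. They report only what shows in the picture. A call takes as long as a camera call. They do not tell look-alikes from the thing itself.
- masks_of(target, camera): "mask" (384x512 bool, what is visible of it) and "bbox" ([left, top, right, bottom] in pixels, round what is visible of it).
The state is a dict: "clock": time; "joints": joint angles; "joint_velocities": joint speeds; "joint_efforts": joint torques, N m; "ee_pos": TCP position; "ee_rot": TCP orientation; "contact_force": force on the tool from outside, world axes, zero at the start; "moment": the same for the moment, N m; "finger_gap": finger opening in m.
Only numpy, scipy, OpenCV 4.12 (cv2) and the standard library are available. Lean on these libraries where they do the work, as an engineer would, in place of code of your own. Each camera call takes 0.05 s, during which the arm holds its last target.

TASK

With the fingertips, push the small aluminium tin with the twist cap along the island top until it stands clear of where the tray's leaf will come down; then flip the ajar wooden leaf of the twin tea tray right over its spine and press it down until it lies flat over the other well. Nothing is grasped: take neither the tin nor the leaf between the fingers, keep the tin upright on the island top, and leave all other things where they are.

Things in the scene. Friction and masses are not known exactly. Their poses are not given: they have to be found in the camera images.
- tray: The twin tea tray, fixed to the island: an open wooden tray with two wells side by side, 190 mm along its own x, 250 mm along its own y, walls 50 mm tall. Origin: centre of its underside, on the island top. x runs along the spine between the wells, y across it, z up. The leaf starts over the -y well and must end over the +y well.
- spine (a point): Middle of the leaf's hinge axis, above the tray's origin and 53 mm above the island; the axis runs along the tray's x.
- leaf (a joint): Angle of the leaf about the spine (rad): 0 = lying flat over the tray's -y well, pi/2 = upright, pi = lying flat over the +y well (both ends are stops). The hinge is stiff: the leaf stays at whatever angle it is left, so it must be pressed all the way down. About 1.5 N at the free edge, square to the leaf, moves it.
- leaf_edge (a point): Middle of the leaf's free edge, in the middle of its thickness. The leaf is a wooden board 170 mm along the spine, 6 mm thick, its free edge 150 mm from the hinge axis, so that it overhangs the tray's wall by 25 mm on whichever side it lies. Site axes: x along the spine, y across the leaf (from the free edge towards the spine), z square to the leaf (up when the joint is 0, down when it is pi).
- tin: The small loose aluminium tin with a twist cap: upright cylinder 54 mm across, 75 mm tall, about 120 g. Origin: centre of its underside; z up. It stands on the island close beside the tray's +y wall, where the leaf's overhang would come down on it (it is taller than the tray).
- turntable: Round wooden turntable to the robot's left, fixed, 270 mm across, 26 mm high; origin: centre of its underside. Carries three bystanders.
- jar: Bystander, loose, to be left alone: olive ceramic lidded jar, 100 mm across, 132 mm tall, on the turntable; origin: centre of its underside.
- bottle: Bystander, loose, to be left alone: glass spice bottle with a steel cap, 42 mm across, 115 mm tall, on the turntable; origin: centre of its underside.
- container: Bystander, loose, to be left alone: orange plastic container with a white lid, 79 mm square, 92 mm tall, on the turntable; origin: centre of its underside.
- spice: Bystander, loose, to be left alone: amber glass spice jar, 40 mm across, 85 mm tall, standing on the island beyond the ajar side of the tray; origin: centre of its underside.
- mug: Bystander, loose, to be left alone: white mug, 80 mm across, 85 mm tall, beyond the tray; origin: centre of its underside.
- bowl: Bystander, loose, to be left alone: blue ceramic bowl, 110 mm across, 45 mm tall, to the robot's right; origin: centre of its underside.
- spoon: Bystander, loose, to be left alone: spoon lying on the island to the robot's right.
Not all that is in view belongs to the job. Leave any purple look-alike of the tin alone.

How it is judged:
On the way, in this order (a step that is already met when the one before it is completed fails the run):
1. the tin stands clear of where the leaf comes down ((x of tin in the frame of tray above 0.112 m or x of tin in the frame of tray below -0.112 m or y of tin in the frame of tray above 0.177 m) and angle between tin's own z axis and vertical below 0.1 rad), for 0.2 s.
2. the leaf lies flat over the +y well (value of joint leaf above 3.05 rad), for 0.2 s.
At the end, for the whole second after the job is handed in: The leaf is at rest within 0.09 rad (5 degrees) of flat over the tray's +y well, and the tin stands upright and still on the island top, out from under the leaf: in the tray's frame its centre is more than 112 mm from the tray's middle along x, or beyond 177 mm on +y (all of step 1 and value of joint leaf above 3.05 rad and velocity of joint leaf between -0.05 and 0.05 rad/s and height (world z) of tin between -0.008 and 0.008 m and linear speed of tin below 0.02 m/s); the robot touches nothing.
It fails at once if the tin is lifted off the island top, or knocked over (height (world z) of tin above 0.015 m or angle between tin's own z axis and vertical above 0.5 rad).
It fails at once if the tin is taken between the fingers (horizontal distance between the grasp point and tin below 0.015 m and z of the grasp point in the frame of tin below 0.07 m).
It fails at once if the leaf is taken between the fingers (z of the grasp point in the frame of leaf_edge between -0.0025 and 0.0025 m and x of the grasp point in the frame of leaf_edge between -0.08 and 0.08 m and y of the grasp point in the frame of leaf_edge between 0.006 and 0.13 m).
It fails at once if a bystander is shifted by more than 30 mm (distance of any of jar, bottle, container, spice, mug, bowl, spoon from where it was at the start of the episode above 0.03 m).
It fails at once if a bystander is knocked over (angle between any of jar, bottle, container, spice, mug, bowl's own z axis and vertical above 0.5 rad).
It also fails if it takes over 61 s, if anything falls off the work surface, if the arm or the gripper's body presses on something with over 40 N, if the wrist force passes 120 N, or if a joint passes its speed limit or range.

## Working session

There is one attempt and no reset: what is moved stays moved. The work goes in short steps, Python scripts to look and compute and a tool call to move; the robot and the scene stay as the last step left them, time stands still between calls to the robot, and variables do not carry over. Pictures are saved under pics/ and viewed, and the job is handed in when it is done.

Besides the shell and the picture viewer there is one more tool, called after "Request:" in YAML: its name, and indented under it one key for each argument. move_arm: Moves the arm, as the interface text tells. Its arguments: {"type":"object","properties":{"xyz":{"type":"array"},"rotation":{"type":"array"},"fingers":{"type":"array"},"grip_force":{"type":"number"}},"required":["xyz","rotation","fingers"]}

```bash
ls; mkdir -p pics; python3 - <<'E'
from cell import sensors,cams,masks_of
import cv2,numpy as np
print(sensors.state())
for n in ["scene","side","wrist"]:
    c=cams.camera(n); cv2.imwrite(f"pics/{n}0.png",c["pixels"][:,:,::-1]); print(n,c["camera_matrix"].tolist(),c["k1"],c["pose"].round(3).tolist())
    np.savez(f"{n}0.npz",**c)
    for t in ["tray","leaf","tin","spice","mug"]:
        print(t,[(round(m["p"],2),m["bbox"]) for m in masks_of(t,n)])
E
```

```text
pics
{'clock': 0.0, 'joints': array([-1.53315958e+00,  1.59016166e-01,  1.59822342e+00, -8.44036038e-06,
        1.38617904e+00, -2.10094647e-01]), 'joint_velocities': array([-9.84543449e-04,  2.83453244e-04,  5.11772741e-05, -2.16534088e-04,
       -1.51632571e-03,  2.00609370e-03]), 'joint_efforts': array([-1.04339000e-03, -3.85569620e+01, -3.22109163e+01,  7.00088544e-02,
        3.78154067e-02, -1.15150501e-04]), 'ee_pos': array([ 0.1409491 , -0.55682037,  0.2136418 ]), 'ee_rot': array([-1.31482109,  1.02555906, -1.02358852]), 'contact_force': array([ 0.52818392,  0.56847266, -0.14833206]), 'moment': array([-0.02161988, -0.01726347, -0.03629649]), 'finger_gap': 0.09171095717536244}
scene [[442.4654290850844, 0.0, 249.78275291925203], [0.0, 442.4654290850844, 197.4950379879071], [0.0, 0.0, 1.0]] -0.09074446582501526 [[0.223, -0.794, 0.566, 1.355], [0.975, 0.178, -0.134, -0.142], [0.006, 0.582, 0.813, 1.234], [0.0, 0.0, 0.0, 1.0]]
tray [(0.82, [171.0, 172.0, 273.9, 251.9])]
leaf [(0.95, [174.5, 188.1, 237.4, 235.2]), (0.2, [175.1, 172.2, 276.5, 249.5])]
tin [(0.88, [266.9, 179.4, 2
[... 428 characters left out ...]
694, 0.72, 0.814], [0.0, 0.0, 0.0, 1.0]]
tray [(0.77, [239.9, 129.8, 321.2, 217.8]), (0.63, [200.1, 264.0, 217.2, 300.9])]
leaf [(0.88, [254.6, 125.5, 321.3, 180.2])]
tin [(0.93, [251.4, 200.7, 273.0, 228.5]), (0.9, [181.7, 182.9, 202.1, 212.8]), (0.71, [304.1, 225.2, 326.1, 259.8]), (0.58, [258.3, 229.7, 279.5, 261.1])]
spice [(0.54, [280.3, 113.6, 294.9, 134.1])]
mug [(0.87, [218.4, 123.5, 249.7, 155.3])]
wrist [[298.3811921007218, 0.0, 250.06066777129928], [0.0, 298.3811921007218, 193.1354017564273], [0.0, 0.0, 1.0]] 0.00796513958068173 [[0.245, 0.941, 0.233, 0.206], [-0.969, 0.238, 0.058, -0.543], [-0.001, -0.24, 0.971, 0.384], [0.0, 0.0, 0.0, 1.0]]
tray []
leaf []
tin []
spice []
mug []
```

```bash
python3 - <<'E'
import cv2
for n,(a,b,c,d) in {"scene":(120,110,376,302),"side":(140,90,396,282)}.items():
    i=cv2.imread(f"pics/{n}0.png"); cv2.imwrite(f"pics/{n}0c.png",cv2.resize(i[b:d,a:c],None,fx=3,fy=3,interpolation=2))
E
```

```text
(no output)
```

View pics/scene0.png

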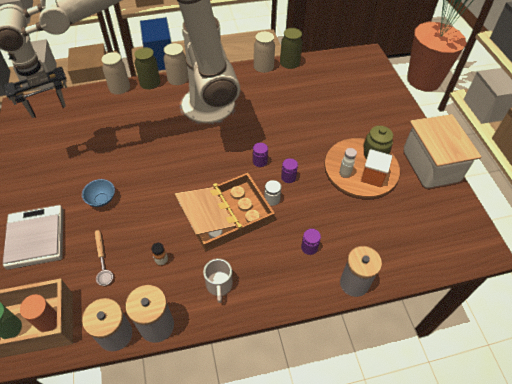

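View pics/side0.png

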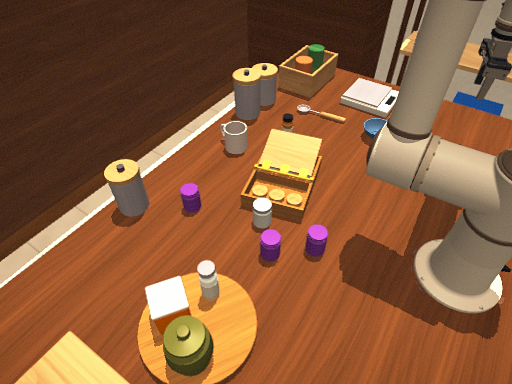

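```bash
sleep 1
```

```text
(no output)
```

View pics/scene0c.png

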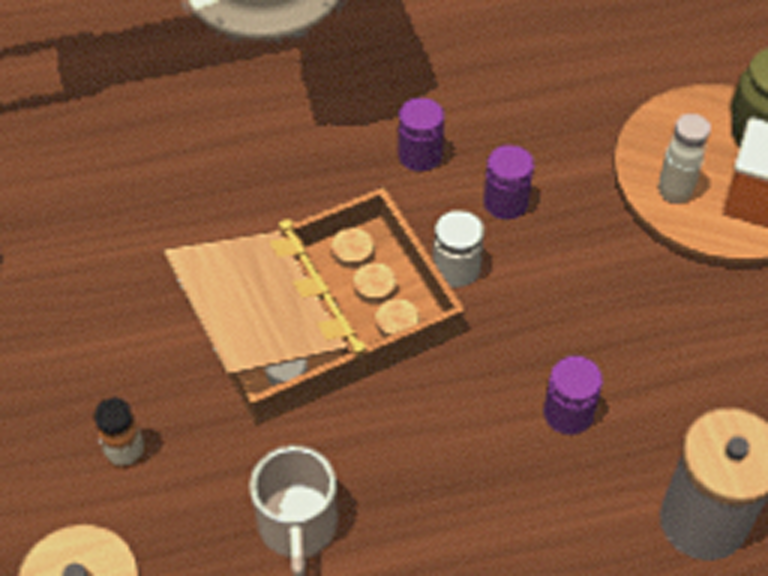

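View pics/side0c.png

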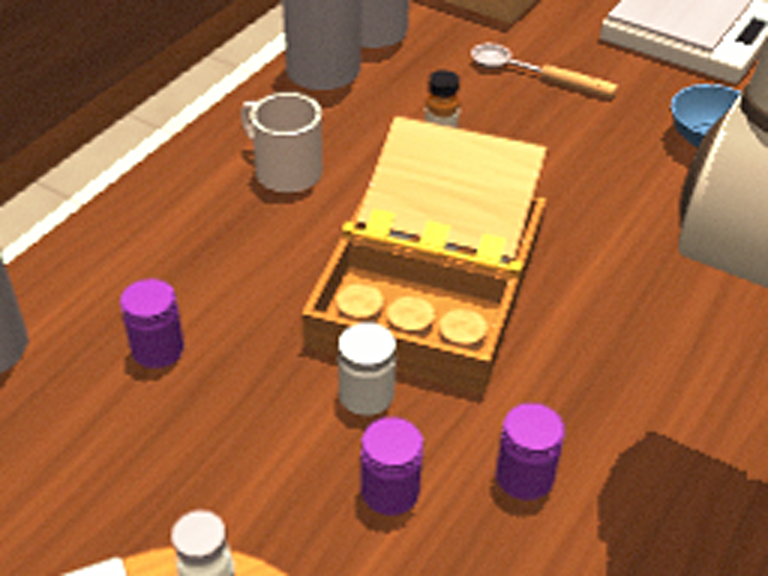

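The silver tin stands at scene pixel (273,192), hard against the tray's +y wall. Purple look-alikes are at (260,155), (290,170) and (311,242). The leaf is ajar towards the spice jar (159,254). Next I'll build a metric top-down map.

```bash
cat > h.py <<'E'
import numpy as np,cv2
def cloud(c):
    K=c["camera_matrix"];z=c["z_map"];h,w=z.shape
    v,u=np.mgrid[:h,:w].astype(float)
    k1=float(c["k1"])
    pts=np.stack([u,v],-1).reshape(-1,1,2)
    n=cv2.undistortPoints(pts,K,np.array([k1,0,0,0,0.])).reshape(h,w,2)
    P=np.stack([n[...,0]*z,-n[...,1]*z,-z],-1)
    T=c["pose"]; W=P@T[:3,:3].T+T[:3,3]; W[z<=0]=np.nan
    return W
def topdown(W,rgb,x0,x1,y0,y1,res=0.0025):
    # image: up = +x, left = +y
    H=int((x1-x0)/res);Wd=int((y1-y0)/res)
    im=np.zeros((H,Wd,3),np.uint8);hm=np.full((H,Wd),-1.)
    p=W.reshape(-1,3);c=rgb.reshape(-1,3)
    ok=np.isfinite(p[:,0])&(p[:,2]<.25);p=p[ok];c=c[ok]
    r=((x1-p[:,0])/res).astype(int);q=((y1-p[:,1])/res).astype(int)
    ok=(r>=0)&(r<H)&(q>=0)&(q<Wd);r=r[ok];q=q[ok];p=p[ok];c=c[ok]
    o=np.argsort(p[:,2]);im[r[o],q[o]]=c[o];hm[r[o],q[o]]=p[o,2]
    return im,hm
E
python3 - <<'E'
import numpy as np,cv2
from h import *
for n in ["scene","side"]:
    c=dict(np.load(n+"0.npz"));W=cloud(c);np.save(n+"W.npy",W)
    # table z
    g=W[(np.abs(W[...,2])<.015)];print(n,"table z",np.median(g[:,2]))
    im,hm=topdown(W,c["pixels"],.2,.9,-.5,.5,.004)
    im=cv2.resize(im[:,:,::-1],None,fx=3,fy=3,interpolation=0)
    for k in range(0,10):
        y=int(k*.1/.004*3);cv2.line(im,(y,0),(y,525),(90,90,90),1);cv2.putText(im,f"{.5-.1*k:.1f}",(y,10),0,.35,(255,255,255),1)
    for k in range(0,7):
        y=int(k*.1/.004*3);cv2.line(im,(0,y),(750,y),(90,90,90),1);cv2.putText(im,f"{.9-.1*k:.1f}",(0,y+10),0,.35,(255,255,255),1)
    cv2.imwrite(f"pics/td_{n}.png",im)
W=np.load("sceneW.npy")
for u,v in [(273,186),(260,148),(290,163),(311,236),(159,247),(214,300)]:
    print(u,v,W[v,u].round(3))
S=np.load("sideW.npy")
E
```

```text
scene table z -0.0008407111453930805
side table z -0.0002484941096615456
273 186 [0.519 0.134 0.074]
260 148 [0.345 0.132 0.071]
290 163 [0.438 0.215 0.076]
311 236 [0.732 0.197 0.078]
159 247 [ 0.674 -0.256  0.088]
214 300 [ 0.836 -0.125 -0.001]
```

```bash
sleep 1
```

```text
(no output)
```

View pics/td_scene.png

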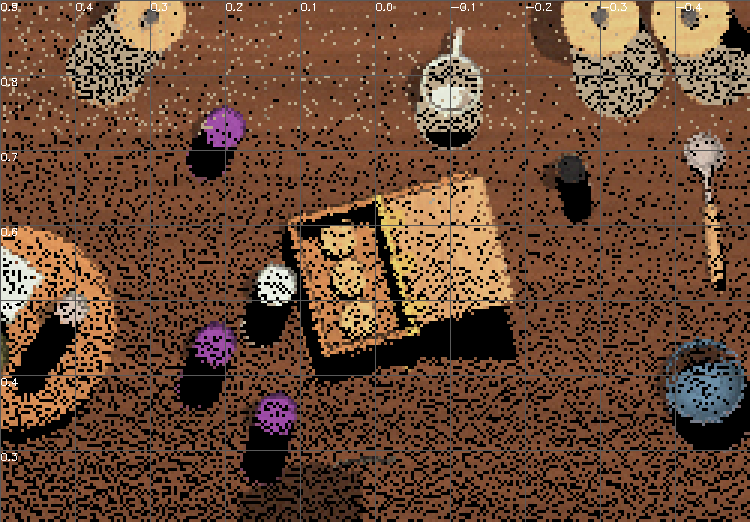

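View pics/td_side.png

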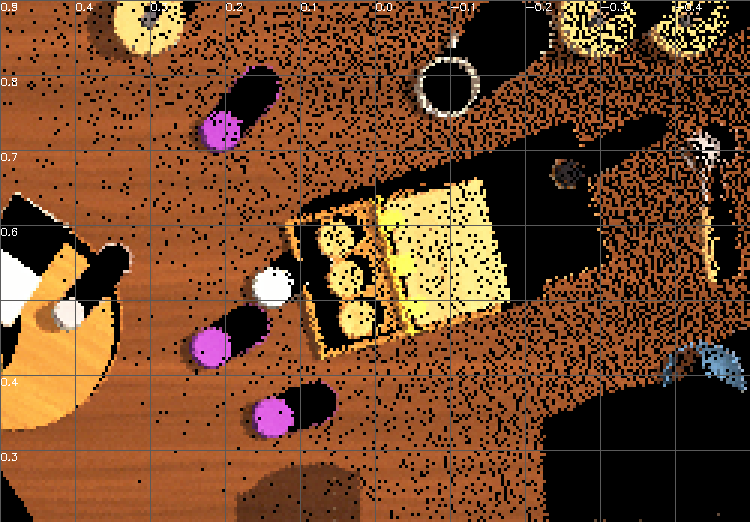

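```bash
python3 - <<'E'
import numpy as np,cv2
from h import *
P=[]
for n in ["scene","side"]:
    W=np.load(n+"W.npy"); 
    m=(W[...,0]>.47)&(W[...,0]<.69)&(W[...,1]>-.19)&(W[...,1]<.0)&(W[...,2]>.065)
    p=W[m]
    for _ in range(4):
        c=p.mean(0);u,s,v=np.linalg.svd(p-c);nn=v[2]*np.sign(v[2,2]);d=(p-c)@nn
        p=p[np.abs(d)<.006]
    print(n,len(p),c.round(4),"normal",nn.round(4),"tilt",np.degrees(np.arccos(nn[2])),"dir yaw",np.degrees(np.arctan2(nn[1],nn[0])),"zrange",np.percentile(p[:,2],[0.5,99.5]))
    r=cv2.minAreaRect(((p-c)@v[:2].T).astype(np.float32));print(r[1])
    bx=cv2.boxPoints(r);print((bx@v[:2]+c).round(4))
    # rim of tray
    m=(W[...,0]>.4)&(W[...,0]<.65)&(W[...,1]>.02)&(W[...,1]<.13)&(W[...,2]>.042)&(W[...,2]<.058)
    q=W[m];r=cv2.minAreaRect(q[:,:2].astype(np.float32));print("rim",r,cv2.boxPoints(r).round(4).tolist())
    for nm,(x,y,z) in dict(tin=(.52,.134,.075),pA=(.345,.135,.075),pB=(.438,.217,.075),pC=(.73,.2,.075),spice=(.672,-.258,.085),mug=(.785,-.1,.085)).items():
        m=(np.hypot(W[...,0]-x,W[...,1]-y)<.05)&(abs(W[...,2]-z)<.006)
        q=W[m]
        if len(q)<5: continue
        (cc,rr)=cv2.minEnclosingCircle(q[:,:2].astype(np.float32)); print(nm,np.round(cc,4),round(rr,4),q[:,2].max().round(4))
E
```

```text
scene 1582 [ 0.5722 -0.1098  0.0861] normal [-0.0837  0.3206  0.9435] tilt 19.348061811365845 dir yaw 104.62774051638483 zrange [0.06522392 0.10773451]
(0.13369683921337128, 0.17614620923995972)
[[ 0.497  -0.1886  0.1062]
 [ 0.6673 -0.1436  0.106 ]
 [ 0.635  -0.0216  0.0617]
 [ 0.4647 -0.0666  0.0619]]
rim ((0.5299729704856873, 0.07513777166604996), (0.10734707862138748, 0.20809991657733917), 89.67219543457031) [[0.42559999227523804, 0.022099999710917473], [0.6337000131607056, 0.020899999886751175], [0.6342999935150146, 0.1281999945640564], [0.4262000024318695, 0.12939999997615814]]
tin [0.5198 0.1349] 0.0284 0.0805
pA [0.3473 0.132 ] 0.027 0.0805
pB [0.4386 0.2147] 0.0279 0.0809
pC [0.7293 0.2013] 0.0266 0.0796
spice [ 0.6732 -0.2615] 0.0185 0.0902
mug [ 0.7872 -0.1032] 0.041 0.0903
side 1732 [ 0.5647 -0.104   0.0852] normal [-0.0838  0.3239  0.9424] tilt 19.544371599828164 dir yaw 104.50052177284124 zrange [0.06520505 0.10672127]
(0.1709868460893631, 0.137324258685112)
[[ 0.6644 -0.1398  0.1064]
 [ 0.6316 -0.0146  0.0604]
 [ 0.4662 -0.0578  0.0606]
 [ 0.499  -0.183   0.1065]]
rim ((0.526074230670929, 0.07459674030542374), (0.20629703998565674, 0.10830405354499817), 0.1724230796098709) [[0.4228000044822693, 0.12839999794960022], [0.42309999465942383, 0.020099999383091927], [0.6294000148773193, 0.020800000056624413], [0.6291000247001648, 0.1290999948978424]]
tin [0.5177 0.1369] 0.0266 0.0779
pA [0.3442 0.1349] 0.0269 0.0774
pB [0.4375 0.2179] 0.0266 0.0779
pC [0.7264 0.2038] 0.0271 0.0788
spice [ 0.6696 -0.2588] 0.0199 0.089
mug [ 0.7837 -0.0975] 0.0415 0.0875
```

```bash
cat >> h.py <<'E'
from scipy.spatial.transform import Rotation as Ro
YAW=np.radians(14.55)
TX=np.array([np.cos(YAW),np.sin(YAW),0]);TY=np.array([-np.sin(YAW),np.cos(YAW),0]);TZ=np.array([0,0,1.])
O=np.array([.5465,-.028,0])
def t2w(x,y,z): return O+TX*x+TY*y+TZ*z
def w2t(p): d=np.asarray(p)-O; return np.array([d@TX,d@TY,d[2]])
def toolR(pitch,yawx,sx=1):
    """tool x horizontal at world yaw yawx(deg); tool y = pitch deg below horizontal, horizontal part = yawx+90"""
    a=np.radians(yawx);x=np.array([np.cos(a),np.sin(a),0])*sx;h=np.array([-np.sin(a),np.cos(a),0])
    p=np.radians(pitch);y=h*np.cos(p)-TZ*np.sin(p)
    return np.stack([x,y,np.cross(x,y)],1)
def plan(p0,R0,p1,R1):
    """shift in tool axes at p0 (cm) and rotvec (deg) total"""
    d=R0.T@(p1-p0)*100; w=np.degrees(Ro.from_matrix(R0.T@R1).as_rotvec()); return d,w
E
python3 - <<'E'
from h import *; from cell import sensors
s=sensors.state();R=Ro.from_rotvec(s["ee_rot"]).as_matrix();print(R.round(3))
for n,w in dict(tin=(.519,.136,0),pB=(.438,.216,0),pA=(.346,.1335,0),pC=(.728,.2025,0),spice=(.671,-.26,0),mug=(.7855,-.1,0)).items(): print(n,w2t(w).round(4))
E
```

```text
[[ 0.245  0.     0.969]
 [-0.969 -0.     0.245]
 [ 0.    -1.     0.   ]]
tin [0.0146 0.1656 0.    ]
pB [-0.0437  0.2634  0.    ]
pA [-0.1535  0.2067  0.    ]
pC [0.2336 0.1775 0.    ]
spice [ 0.0622 -0.2558  0.    ]
mug [ 0.2132 -0.1297  0.    ]
```

Request:
move_arm:
  xyz:
    - [-0.2,0,4.9]
    - [-0.2,0,4.9]
    - [-0.2,0,4.9]
    - [-0.2,0,4.9]
    - [-0.2,0,4.9]
    - [-0.2,0,4.9]
    - [-0.2,0,4.9]
    - [-0.2,0,4.9]
    - [-0.2,0,4.9]
    - [-0.2,0,4.9]
  rotation:
    - [0,-5,0]
    - [0,-5,0]
    - [0,-5,0]
    - [0,-5,0]
    - [0,-5,0]
    - [0,-5,0]
    - [0,-5,0]
    - [0,-5,0]
    - [0,-5,0]
    - [0,-5,0]
  fingers: [1,1,1,1,1,1,1,1,1,1]
  grip_force: 20

```text
clock: 1.9
ee_pos: [0.5112, -0.2565, 0.2147]
ee_rot: [-1.542, 0.35, -0.351]
contact_force: [1.6, -0.8, -0.1]
finger_gap: 0.0139
```

```bash
cat > pl.py <<'E'
import sys
from h import *; from cell import sensors
# args: x y z(tray) pitch yawx n
x,y,z,p,yw,n=map(float,sys.argv[1:7])
s=sensors.state();R0=Ro.from_rotvec(s["ee_rot"]).as_matrix();p0=s["ee_pos"]
print("tray pos",w2t(p0).round(4),"F",s["contact_force"].round(2),"gap",round(s["finger_gap"],4),"t",s["clock"],"j",s["joints"].round(2))
R1=toolR(p,yw);d,w=plan(p0,R0,t2w(x,y,z),R1)
print("total d",d.round(2),"w",w.round(2))
# per-row constant twist in tool frame
step=w/n;Rk=R0.copy();k=Ro.from_rotvec(np.radians(step)).as_matrix()
wd=(t2w(x,y,z)-p0)*100/n
for i in range(int(n)):
    print((Rk.T@wd).round(2),step.round(2));Rk=Rk@k
E
python3 pl.py -.043 .15 .2 90 29.5 8
```

```text
tray pos [-0.0915 -0.2123  0.2147] F [ 1.62 -0.77 -0.13] gap 0.0139 t 1.9 j [-0.68  0.15  1.61  0.    1.38 -0.23]
total d [-19.65   1.46  30.83] w [ 2.00e-02 -5.51e+01  3.00e-02]
[-2.46  0.18  3.85] [ 0.   -6.89  0.  ]
[-1.98  0.18  4.12] [ 0.   -6.89  0.  ]
[-1.47  0.18  4.33] [ 0.   -6.89  0.  ]
[-0.94  0.18  4.47] [ 0.   -6.89  0.  ]
[-0.4   0.18  4.55] [ 0.   -6.89  0.  ]
[0.15 0.18 4.57] [ 0.   -6.89  0.  ]
[0.7  0.18 4.52] [ 0.   -6.89  0.  ]
[1.24 0.18 4.4 ] [ 0.   -6.89  0.  ]
```

Request:
move_arm:
  xyz:
    - [-2.5,0.2,3.9]
    - [-2.0,0.2,4.1]
    - [-1.5,0.2,4.3]
    - [-0.9,0.2,4.5]
    - [-0.4,0.2,4.5]
    - [0.2,0.2,4.6]
    - [0.7,0.2,4.5]
    - [1.2,0.2,4.4]
    - [0,0,0]
    - [0,0,0]
  rotation:
    - [0,-6.9,0]
    - [0,-6.9,0]
    - [0,-6.9,0]
    - [0,-6.9,0]
    - [0,-6.9,0]
    - [0,-6.9,0]
    - [0,-6.9,0]
    - [0,-6.9,0]
    - [0,0,0]
    - [0,0,0]
  fingers: [1,1,1,1,1,1,1,1,1,1]

```text
clock: 2.9
ee_pos: [0.4666, 0.1055, 0.1987]
ee_rot: [-1.534, -0.403, 0.403]
contact_force: [0.2, 0.3, 0.1]
finger_gap: 0.0003
```

```bash
python3 pl.py -.043 .15 .02 90 29.5 6; python3 - <<'E'
from cell import *
import cv2,numpy as np
from h import *
a=[]
for n in ["scene","side","wrist"]:
    c=cams.camera(n);a.append(cv2.resize(c["pixels"][80:320,100:400,::-1] if n!="wrist" else c["pixels"][:,:,::-1],(400,300)))
    W=cloud(c)
    for m in masks_of("tin",n):
        q=W[m["mask"]];q=q[np.abs(q[:,2]-.076)<.006]
        if len(q)>10:
            cc,r=cv2.minEnclosingCircle(q[:,:2].astype(np.float32));print(n,np.round(cc,3),round(r,3),w2t([*cc,0]).round(3))
cv2.imwrite("pics/1.png",np.vstack([np.hstack(a[:2]),np.hstack([a[2],a[2]])]))
E
```

```text
tray pos [-0.0438  0.1493  0.1987] F [0.16 0.33 0.14] gap 0.0003 t 2.9 j [-0.03 -0.08  1.88 -0.    1.35 -0.54]
total d [ 0.1  17.87  0.06] w [ 0.03 -0.02 -0.01]
[0.02 2.98 0.01] [ 0.01 -0.   -0.  ]
[0.02 2.98 0.01] [ 0.01 -0.   -0.  ]
[0.02 2.98 0.01] [ 0.01 -0.   -0.  ]
[0.02 2.98 0.01] [ 0.01 -0.   -0.  ]
[0.02 2.98 0.01] [ 0.01 -0.   -0.  ]
[0.02 2.98 0.01] [ 0.01 -0.   -0.  ]
scene [0.522 0.132] 0.026 [0.017 0.161 0.   ]
scene [0.44  0.213] 0.028 [-0.042  0.26   0.   ]
scene [0.728 0.202] 0.027 [0.234 0.177 0.   ]
scene [0.505 0.507] 0.067 [0.094 0.528 0.   ]
scene [0.347 0.129] 0.026 [-0.154  0.202  0.   ]
side [0.437 0.218] 0.026 [-0.044  0.266  0.   ]
side [0.518 0.138] 0.027 [0.014 0.167 0.   ]
side [0.726 0.205] 0.027 [0.232 0.18  0.   ]
side [0.342 0.136] 0.026 [-0.157  0.211  0.   ]
wrist [0.721 0.2  ] 0.025 [0.227 0.177 0.   ]
wrist [0.437 0.214] 0.026 [-0.046  0.262  0.   ]
wrist [0.516 0.132] 0.026 [0.011 0.163 0.   ]
wrist [0.343 0.132] 0.026 [-0.157  0.206  0.   ]
```

```bash
sleep 1
```

```text
(no output)
```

View pics/1.png

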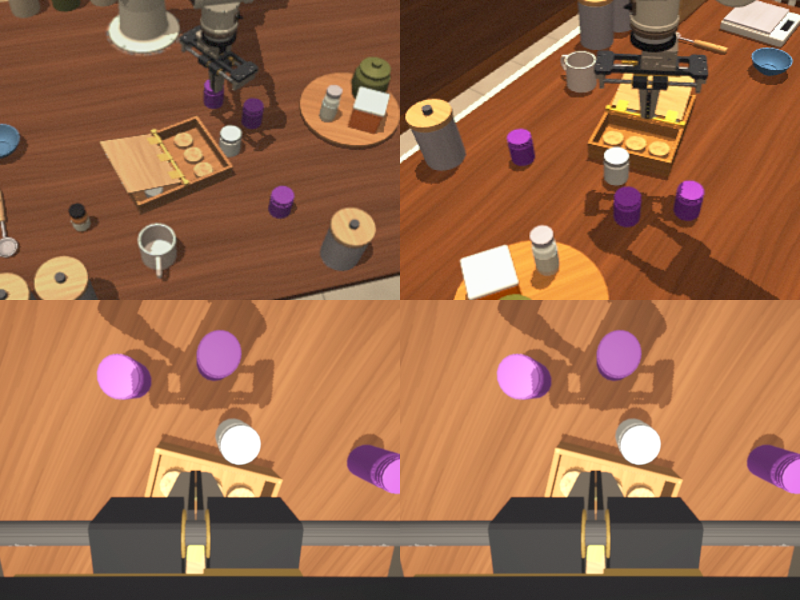

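```bash
python3 - <<'E'
from cell import *
import cv2,numpy as np
from h import *
a=[]
c=cams.camera("scene")["pixels"][90:190,220:320,::-1];a.append(cv2.resize(c,(400,400),interpolation=2))
c=cams.camera("side");a.append(cv2.resize(c["pixels"][100:200,230:330,::-1],(400,400),interpolation=2))
cv2.imwrite("pics/2.png",np.hstack(a))
# finger profile: side cloud in tool frame
s=sensors.state();R=Ro.from_rotvec(s["ee_rot"]).as_matrix()
for n in ["scene","side"]:
    W=cloud(cams.camera(n)).reshape(-1,3);W=W[np.isfinite(W[:,0])];L=(W-s["ee_pos"])@R
    for d in range(0,120,10):
        q=L[(np.abs(L[:,0])<.12)&(np.abs(L[:,2])<.05)&(L[:,1]<-d/1000+.005)&(L[:,1]>-d/1000-.005)]
        if len(q)>3: print(n,d,len(q),"x",q[:,0].min().round(3),q[:,0].max().round(3),"z",q[:,2].min().round(3),q[:,2].max().round(3))
E
```

```text
scene 0 5 x -0.009 0.011 z -0.013 -0.01
scene 10 23 x -0.009 0.015 z -0.013 0.007
scene 20 22 x -0.013 0.016 z -0.013 0.005
scene 30 22 x -0.013 0.017 z -0.013 0.008
scene 40 25 x -0.014 0.019 z -0.015 0.007
scene 50 22 x -0.014 0.02 z -0.016 0.005
scene 60 18 x -0.012 0.02 z -0.016 0.007
scene 70 6 x -0.019 0.021 z -0.014 -0.01
scene 90 53 x -0.083 0.089 z -0.035 0.024
scene 100 148 x -0.087 0.089 z -0.036 0.026
scene 110 193 x -0.09 0.094 z -0.036 0.025
side 0 14 x -0.009 0.013 z 0.008 0.012
side 10 31 x -0.011 0.014 z -0.003 0.015
side 20 33 x -0.011 0.017 z 0.006 0.013
side 30 39 x -0.013 0.017 z 0.008 0.013
side 40 43 x -0.014 0.017 z 0.008 0.013
side 50 38 x -0.014 0.018 z 0.009 0.013
side 60 61 x -0.016 0.018 z -0.006 0.015
side 70 40 x -0.017 0.021 z 0.01 0.015
side 80 7 x -0.017 0.011 z 0.01 0.015
side 90 39 x -0.083 0.087 z 0.006 0.034
side 100 234 x -0.085 0.087 z -0.023 0.035
side 110 302 x -0.09 0.093 z -0.024 0.035
```

```bash
sleep 1
```

```text
(no output)
```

View pics/2.png

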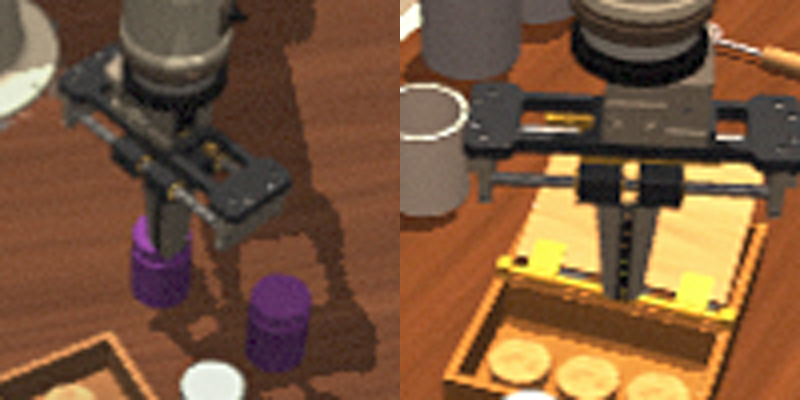

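```bash
python3 pl.py -.040 .152 .12 86 -60.5 11
```

```text
tray pos [-0.0438  0.1483  0.1986] F [-0.74  0.07 -0.11] gap 0.0004 t 3.4 j [-0.03 -0.08  1.88 -0.    1.35 -0.55]
total d [0.46 7.86 0.27] w [ 3.15 89.8  -3.13]
[0.04 0.71 0.02] [ 0.29  8.16 -0.28]
[0.04 0.72 0.03] [ 0.29  8.16 -0.28]
[0.03 0.72 0.03] [ 0.29  8.16 -0.28]
[0.02 0.72 0.03] [ 0.29  8.16 -0.28]
[0.01 0.72 0.03] [ 0.29  8.16 -0.28]
[0.01 0.72 0.02] [ 0.29  8.16 -0.28]
[-0.    0.72  0.02] [ 0.29  8.16 -0.28]
[-0.01  0.72  0.02] [ 0.29  8.16 -0.28]
[-0.01  0.72  0.01] [ 0.29  8.16 -0.28]
[-0.02  0.72  0.01] [ 0.29  8.16 -0.28]
[-0.02  0.72 -0.  ] [ 0.29  8.16 -0.28]
```

Request:
move_arm:
  xyz:
    - [0,0.8,0]
    - [0,0.8,0]
    - [0,0.8,0]
    - [0,0.8,0]
    - [0,0.8,0]
    - [0,0.8,0]
    - [0,0.8,0]
    - [0,0.8,0]
    - [0,0.8,0]
    - [0,0.8,0]
  rotation:
    - [0.3,8.2,-0.3]
    - [0.3,8.2,-0.3]
    - [0.3,8.2,-0.3]
    - [0.3,8.2,-0.3]
    - [0.3,8.2,-0.3]
    - [0.3,8.2,-0.3]
    - [0.3,8.2,-0.3]
    - [0.3,8.2,-0.3]
    - [0.3,8.2,-0.3]
    - [0.3,8.2,-0.3]
  fingers: [1,1,1,1,1,1,1,1,1,1]

```text
clock: 4.4
ee_pos: [0.4685, 0.1067, 0.1184]
ee_rot: [-1.388, 0.688, -0.743]
contact_force: [0.5, -0.2, -0.6]
finger_gap: 0.0005
```

```bash
python3 pl.py -.040 .152 .02 86 -60.5 5
```

```text
tray pos [-0.0417  0.15    0.1184] F [ 0.5  -0.24 -0.63] gap 0.0005 t 4.4 j [-0.06 -0.04  2.01  0.04  1.12  0.85]
total d [-0.17  9.83 -0.44] w [ 0.08  7.5  -0.26]
[-0.03  1.97 -0.09] [ 0.02  1.5  -0.05]
[-0.03  1.97 -0.09] [ 0.02  1.5  -0.05]
[-0.03  1.97 -0.09] [ 0.02  1.5  -0.05]
[-0.03  1.97 -0.09] [ 0.02  1.5  -0.05]
[-0.03  1.97 -0.09] [ 0.02  1.5  -0.05]
```

Request:
move_arm:
  xyz:
    - [0,2,-0.1]
    - [0,2,-0.1]
    - [0,2,-0.1]
    - [0,2,-0.1]
    - [0,1.8,-0.1]
    - [0,0,0]
  rotation:
    - [0,1.5,0]
    - [0,1.5,0]
    - [0,1.5,0]
    - [0,1.5,0]
    - [0,1.5,0]
    - [0,0,0]
  fingers: [1,1,1,1,1,1]

```text
clock: 5.0
ee_pos: [0.4675, 0.1077, 0.0183]
ee_rot: [-1.352, 0.79, -0.831]
contact_force: [-1.3, 0.5, -0.0]
finger_gap: 0.0002
```

```bash
python3 pl.py .072 .182 .022 86 -60.5 10; cat > look.py <<'E'
import sys
from cell import *
import cv2,numpy as np
from h import *
a=[]
for n in ["scene","side"]:
    c=cams.camera(n); x,y=(120,120) if n=="scene" else (150,80)
    a.append(cv2.resize(c["pixels"][y:y+180,x:x+200,::-1],(400,360),interpolation=2))
    W=cloud(c)
    for m in masks_of("tin",n):
        q=W[m["mask"]];q=q[np.abs(q[:,2]-.076)<.008]
        if len(q)>10:
            cc,r=cv2.minEnclosingCircle(q[:,:2].astype(np.float32));print(n,round(r,3),w2t([*cc,0]).round(3))
cv2.imwrite(sys.argv[1],np.hstack(a))
E
python3 look.py pics/3.png
```

```text
tray pos [-0.0423  0.1512  0.0183] F [-1.31  0.45 -0.  ] gap 0.0002 t 5.0 j [-0.05  0.13  2.06  0.05  0.9   0.96]
total d [ 0.04  0.37 11.84] w [ 0.38  0.32 -0.43]
[0.   0.04 1.18] [ 0.04  0.03 -0.04]
[0.   0.04 1.18] [ 0.04  0.03 -0.04]
[0.   0.04 1.18] [ 0.04  0.03 -0.04]
[0.   0.04 1.18] [ 0.04  0.03 -0.04]
[0.   0.04 1.18] [ 0.04  0.03 -0.04]
[0.   0.04 1.18] [ 0.04  0.03 -0.04]
[-0.    0.04  1.18] [ 0.04  0.03 -0.04]
[-0.    0.04  1.18] [ 0.04  0.03 -0.04]
[-0.    0.04  1.18] [ 0.04  0.03 -0.04]
[-0.    0.04  1.18] [ 0.04  0.03 -0.04]
scene 0.028 [-0.041  0.259  0.   ]
scene 0.026 [0.234 0.176 0.   ]
scene 0.026 [0.016 0.162 0.   ]
side 0.026 [-0.155  0.21   0.   ]
side 0.027 [-0.044  0.264  0.   ]
```

```bash
sleep 1
```

```text
(no output)
```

View pics/3.png

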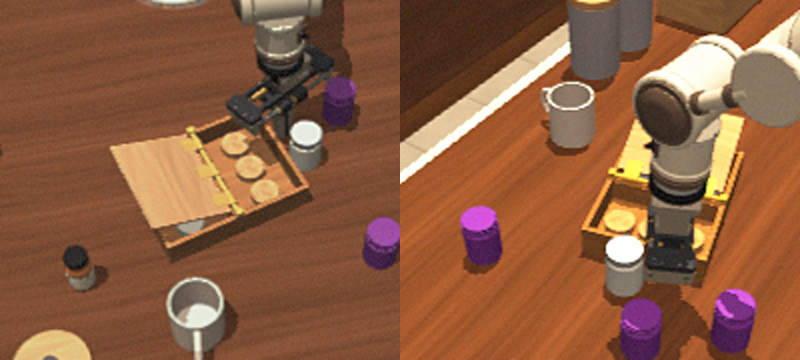

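Request:
move_arm:
  xyz:
    - [0,0,0.5]
    - [0,0,0.5]
    - [0,0,0.5]
    - [0,0,0.5]
    - [0,0,0.5]
    - [0,0,0.5]
    - [0,0,0.5]
    - [0,0,0.5]
    - [0,0,0.5]
    - [0,0,0.3]
  rotation:
    - [0,0,0]
    - [0,0,0]
    - [0,0,0]
    - [0,0,0]
    - [0,0,0]
    - [0,0,0]
    - [0,0,0]
    - [0,0,0]
    - [0,0,0]
    - [0,0,0]
  fingers: [1,1,1,1,1,1,1,1,1,1]

```text
clock: 6.2
ee_pos: [0.5119, 0.1318, 0.0239]
ee_rot: [-1.35, 0.785, -0.834]
contact_force: [-0.6, 0.2, 0.3]
finger_gap: 0.0007
```

```bash
python3 pl.py .072 .182 .022 86 -60.5 1;python3 look.py pics/4.png
```

```text
tray pos [0.0066 0.1633 0.0239] F [-0.59  0.19  0.28] gap 0.0007 t 6.2 j [-0.    0.23  1.93  0.05  0.92  1.02]
total d [-0.07  0.65  6.77] w [ 0.1   0.36 -0.26]
[-0.07  0.65  6.77] [ 0.1   0.36 -0.26]
scene 0.027 [0.045 0.17  0.   ]
scene 0.027 [0.235 0.175 0.   ]
scene 0.02 [-0.157  0.193  0.   ]
side 0.026 [-0.155  0.21   0.   ]
side 0.026 [0.233 0.182 0.   ]
side 0.025 [0.046 0.177 0.   ]
side 0.026 [-0.044  0.266  0.   ]
```

```bash
sleep 1
```

```text
(no output)
```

View pics/4.png

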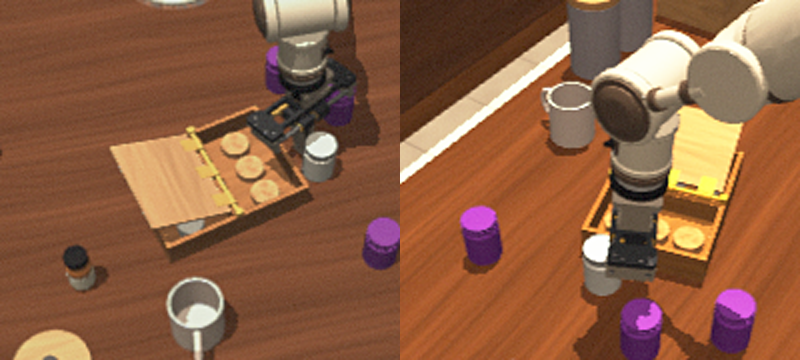

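Request:
move_arm:
  xyz:
    - [0,0.05,0.5]
    - [0,0.05,0.5]
    - [0,0.05,0.5]
    - [0,0.05,0.5]
    - [0,0.05,0.5]
    - [0,0.05,0.5]
    - [0,0.05,0.5]
    - [0,0.05,0.5]
    - [0,0.05,0.5]
    - [0,0.05,0.5]
  rotation:
    - [0,0,0]
    - [0,0,0]
    - [0,0,0]
    - [0,0,0]
    - [0,0,0]
    - [0,0,0]
    - [0,0,0]
    - [0,0,0]
    - [0,0,0]
    - [0,0,0]
  fingers: [1,1,1,1,1,1,1,1,1,1]

```text
clock: 7.4
ee_pos: [0.5552, 0.1568, 0.0221]
ee_rot: [-1.35, 0.785, -0.834]
contact_force: [-0.4, -0.9, 1.2]
finger_gap: 0.0004
```

Request:
move_arm:
  xyz:
    - [0,0.05,0.5]
    - [0,0.05,0.5]
    - [0,0.05,0.5]
    - [0,0.05,0.5]
    - [0,0.05,0.4]
    - [0,0,0.2]
    - [0,0,0.1]
    - [0,0,0]
    - [0,0,-0.3]
    - [0,0,-1]
  rotation:
    - [0,0,0]
    - [0,0,0]
    - [0,0,0]
    - [0,0,0]
    - [0,0,0]
    - [0,0,0]
    - [0,0,0]
    - [0,0,0]
    - [0,0,0]
    - [0,0,0]
  fingers: [1,1,1,1,1,1,1,1,1,1]

```text
clock: 8.4
ee_pos: [0.5675, 0.1636, 0.021]
ee_rot: [-1.349, 0.784, -0.835]
contact_force: [-0.5, -0.4, -0.2]
finger_gap: 0.0006
```

```bash
python3 pl.py .05 .18 .2 90 -60.5 5;python3 look.py pics/5.png
```

```text
tray pos [0.0685 0.1802 0.021 ] F [-0.46 -0.43 -0.16] gap 0.0006 t 8.4 j [0.06 0.37 1.75 0.04 0.95 1.08]
total d [ -0.54 -17.98  -0.55] w [-3.95  0.38 -0.22]
[-0.11 -3.6  -0.11] [-0.79  0.08 -0.04]
[-0.1  -3.59 -0.16] [-0.79  0.08 -0.04]
[-0.1  -3.59 -0.21] [-0.79  0.08 -0.04]
[-0.1  -3.59 -0.26] [-0.79  0.08 -0.04]
[-0.09 -3.59 -0.31] [-0.79  0.08 -0.04]
scene 0.027 [0.234 0.177 0.   ]
scene 0.026 [0.118 0.194 0.   ]
scene 0.025 [-0.15   0.204  0.   ]
side 0.026 [-0.155  0.21   0.   ]
side 0.028 [0.231 0.18  0.   ]
side 0.026 [0.119 0.201 0.   ]
side 0.026 [-0.044  0.265  0.   ]
```

```bash
sleep 1
```

```text
(no output)
```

View pics/5.png

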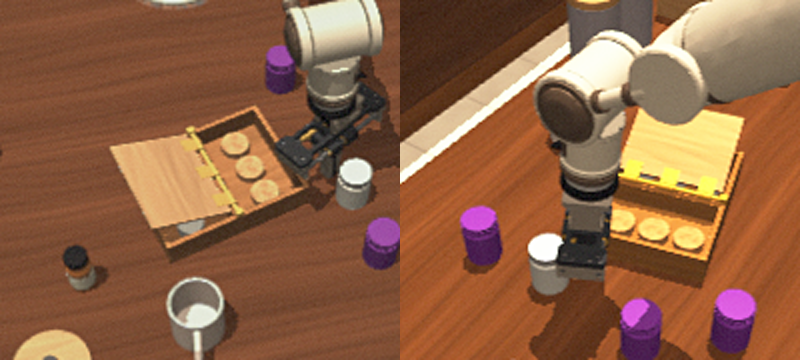

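Request:
move_arm:
  xyz:
    - [0,-2,-0.3]
    - [0,-4.5,-0.3]
    - [0,-4.5,-0.3]
    - [0,-4.5,-0.3]
    - [0,-4,-0.3]
    - [0,0,0]
  rotation:
    - [0,0,0]
    - [0,0,0]
    - [-1,0,0]
    - [-1,0,0]
    - [-1,0,0]
    - [-1,0,0]
  fingers: [1,1,1,1,1,1]

```text
clock: 9.2
ee_pos: [0.5488, 0.1501, 0.2221]
ee_rot: [-1.405, 0.811, -0.822]
contact_force: [0.5, 0.3, 0.9]
finger_gap: 0.0005
```

```bash
python3 pl.py -.01 -.17 .22 90 14.5 10
```

```text
tray pos [0.047  0.1718 0.2221] F [0.5  0.34 0.91] gap 0.0005 t 9.2 j [0.05 0.13 1.61 0.   1.39 1.1 ]
total d [ 31.46   0.14 -14.53] w [ -0.38 -74.64   0.44]
[ 3.15  0.01 -1.45] [-0.04 -7.46  0.04]
[ 2.93  0.01 -1.85] [-0.04 -7.46  0.04]
[ 2.67  0.01 -2.21] [-0.04 -7.46  0.04]
[ 2.36  0.01 -2.54] [-0.04 -7.46  0.04]
[ 2.01  0.01 -2.83] [-0.04 -7.46  0.04]
[ 1.62  0.01 -3.06] [-0.04 -7.46  0.04]
[ 1.21  0.01 -3.25] [-0.04 -7.46  0.04]
[ 0.78  0.01 -3.38] [-0.04 -7.46  0.04]
[ 0.33  0.02 -3.45] [-0.04 -7.46  0.04]
[-0.12  0.02 -3.46] [-0.04 -7.46  0.04]
```

Request:
move_arm:
  xyz:
    - [3.2,0,-1.5]
    - [2.9,0,-1.9]
    - [2.7,0,-2.2]
    - [2.4,0,-2.5]
    - [2,0,-2.8]
    - [1.6,0,-3.1]
    - [1.2,0,-3.3]
    - [0.8,0,-3.4]
    - [0.3,0,-3.5]
    - [-0.1,0,-3.5]
  rotation:
    - [0,-7.5,0]
    - [0,-7.5,0]
    - [0,-7.5,0]
    - [0,-7.5,0]
    - [0,-7.5,0]
    - [0,-7.5,0]
    - [0,-7.5,0]
    - [0,-7.5,0]
    - [0,-7.5,0]
    - [0,-7.5,0]
  fingers: [1,1,1,1,1,1,1,1,1,1]

```text
clock: 10.2
ee_pos: [0.5763, -0.1988, 0.2124]
ee_rot: [-1.557, -0.204, 0.211]
contact_force: [-0.2, -0.9, 0.4]
finger_gap: 0.0001
```

```bash
python3 pl.py -.01 -.20 .20 30 14.5 8
```

```text
tray pos [-0.0141 -0.1728  0.2124] F [-0.2  -0.93  0.44] gap 0.0001 t 10.2 j [-0.53  0.25  1.49  0.    1.4  -0.8 ]
total d [ 0.39  1.22 -2.73] w [59.75  0.49 -0.55]
[ 0.05  0.15 -0.34] [ 7.47  0.06 -0.07]
[ 0.05  0.11 -0.36] [ 7.47  0.06 -0.07]
[ 0.05  0.06 -0.37] [ 7.47  0.06 -0.07]
[ 0.05  0.01 -0.37] [ 7.47  0.06 -0.07]
[ 0.05 -0.04 -0.37] [ 7.47  0.06 -0.07]
[ 0.05 -0.09 -0.36] [ 7.47  0.06 -0.07]
[ 0.05 -0.13 -0.35] [ 7.47  0.06 -0.07]
[ 0.05 -0.18 -0.33] [ 7.47  0.06 -0.07]
```

Request:
move_arm:
  xyz:
    - [0,0.1,-0.4]
    - [0,0.1,-0.4]
    - [0,0,-0.4]
    - [0,0,-0.4]
    - [0,0,-0.4]
    - [0,-0.1,-0.4]
    - [0,-0.1,-0.3]
    - [0,-0.2,-0.3]
    - [0,0,0]
    - [0,0,0]
  rotation:
    - [7.5,0,0]
    - [7.5,0,0]
    - [7.5,0,0]
    - [7.5,0,0]
    - [7.5,0,0]
    - [7.5,0,0]
    - [7.5,0,0]
    - [7.5,0,0]
    - [0,0,0]
    - [0,0,0]
  fingers: [1,1,1,1,1,1,1,1,1,1]

```text
clock: 11.2
ee_pos: [0.5838, -0.2252, 0.2003]
ee_rot: [-0.518, -0.063, 0.255]
contact_force: [1.0, 0.1, 0.6]
finger_gap: 0.0004
```

```bash
python3 pl.py -.01 -.20 .20 30 14.5 1;python3 look.py pics/6.png
```

```text
tray pos [-0.0135 -0.2002  0.2003] F [1.01 0.13 0.64] gap 0.0004 t 11.2 j [-0.79  0.96  0.82  0.58  2.25 -0.9 ]
total d [ 0.35  0.03 -0.01] w [-0.19 -0.05 -0.43]
[ 0.35  0.03 -0.01] [-0.19 -0.05 -0.43]
scene 0.027 [0.234 0.175 0.   ]
scene 0.028 [0.118 0.196 0.   ]
scene 0.027 [-0.153  0.204  0.   ]
scene 0.028 [-0.043  0.26   0.   ]
side 0.026 [-0.045  0.265  0.   ]
side 0.029 [0.115 0.199 0.   ]
side 0.026 [-0.155  0.21   0.   ]
```

```bash
sleep 1
```

```text
(no output)
```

View pics/6.png

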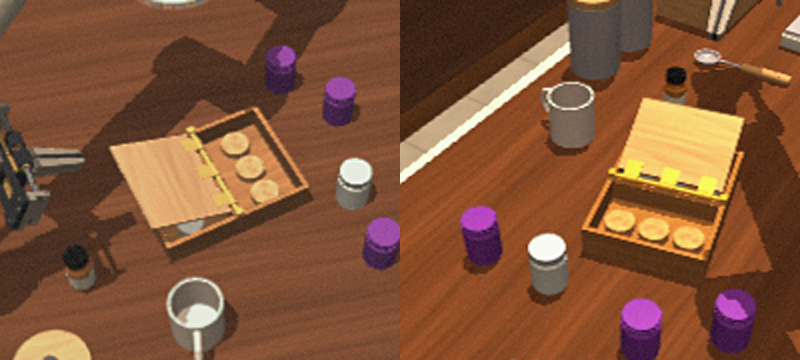

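```bash
python3 pl.py -.07 -.217 .125 30 14.5 3
```

```text
tray pos [-0.0125 -0.2003  0.205 ] F [ 0.82 -0.44 -0.17] gap 0.0004 t 11.4 j [-0.79  0.96  0.82  0.59  2.25 -0.9 ]
total d [-5.76  2.61 -7.74] w [ 0.13  0.21 -0.39]
[-1.92  0.87 -2.58] [ 0.04  0.07 -0.13]
[-1.92  0.86 -2.58] [ 0.04  0.07 -0.13]
[-1.92  0.86 -2.58] [ 0.04  0.07 -0.13]
```

Request:
move_arm:
  xyz:
    - [-1.9,0.9,-2.6]
    - [-1.9,0.9,-2.6]
    - [-1.9,0.8,-2.5]
    - [0,0,0]
    - [0,0,0]
  rotation:
    - [0,0,0]
    - [0,0,0]
    - [0,0,0]
    - [0,0,0]
    - [0,0,0]
  fingers: [1,1,1,1,1]

```text
clock: 11.9
ee_pos: [0.5334, -0.2551, 0.1244]
ee_rot: [-0.519, -0.066, 0.254]
contact_force: [-0.1, -0.2, 0.3]
finger_gap: 0.0009
```

```bash
python3 pl.py -.07 -.122 .07 30 14.5 5;python3 look.py pics/7.png >/dev/null;python3 pl.py -.07 -.122 .07 30 14.5 1;
```

```text
tray pos [-0.0697 -0.2165  0.1244] F [-0.11 -0.2   0.33] gap 0.0009 t 11.9 j [-0.86  0.99  0.94  0.47  2.17 -1.06]
total d [ 0.04 10.91 -0.  ] w [-0.09  0.1  -0.38]
[ 0.01  2.18 -0.  ] [-0.02  0.02 -0.08]
[0.   2.18 0.  ] [-0.02  0.02 -0.08]
[0.   2.18 0.  ] [-0.02  0.02 -0.08]
[-0.    2.18  0.  ] [-0.02  0.02 -0.08]
[-0.    2.18  0.  ] [-0.02  0.02 -0.08]
tray pos [-0.0693 -0.2168  0.1244] F [ 0.16  0.93 -0.07] gap 0.0005 t 12.1 j [-0.86  0.99  0.94  0.47  2.17 -1.06]
total d [-0.   10.93  0.03] w [ 0.01  0.17 -0.42]
[-0.   10.93  0.03] [ 0.01  0.17 -0.42]
```

```bash
sleep 1
```

```text
(no output)
```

View pics/7.png

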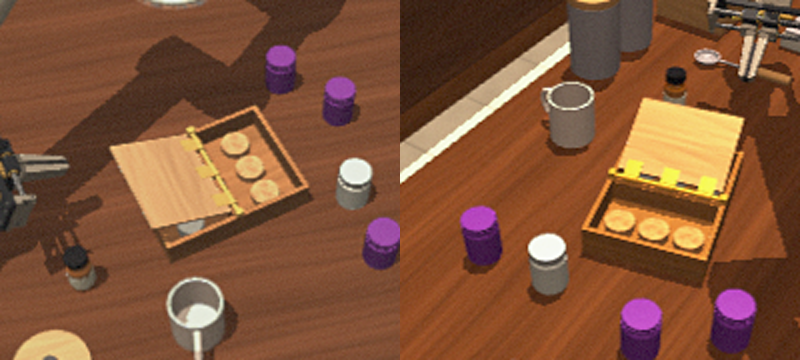

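Request:
move_arm:
  xyz:
    - [0,2,0]
    - [0,2,0]
    - [0,2,0]
    - [0,1.5,0]
    - [0,0.5,0]
    - [0,0,0]
  rotation:
    - [0,0,0]
    - [0,0,0]
    - [0,0,0]
    - [0,0,0]
    - [0,0,0]
    - [0,0,0]
  fingers: [1,1,1,1,1,1]

```text
clock: 12.7
ee_pos: [0.5151, -0.1878, 0.0832]
ee_rot: [-0.518, -0.065, 0.255]
contact_force: [-1.0, -0.3, 0.3]
finger_gap: 0.0006
```

```bash
python3 look.py pics/8.png >/dev/null;python3 pl.py -.07 -.122 .07 30 14.5 1;
```

```text
tray pos [-0.0708 -0.1481  0.0833] F [ 0.65 -0.46 -0.09] gap 0.0004 t 12.9 j [-0.83  0.91  1.17  0.46  2.02 -1.1 ]
total d [0.09 2.93 0.15] w [-0.1   0.07 -0.36]
[0.09 2.93 0.15] [-0.1   0.07 -0.36]
```

```bash
sleep 1
```

```text
(no output)
```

View pics/8.png

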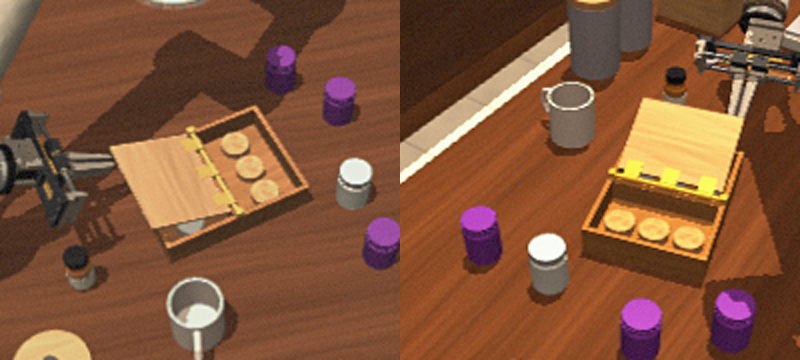

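Request:
move_arm:
  xyz:
    - [0.05,1,0.05]
    - [0.05,1,0.05]
    - [0,0.9,0]
    - [0,0,0]
  rotation:
    - [0,0,0]
    - [0,0,0]
    - [0,0,0]
    - [0,0,0]
  fingers: [1,1,1,1]

```text
clock: 13.3
ee_pos: [0.5082, -0.1614, 0.0684]
ee_rot: [-0.515, -0.063, 0.256]
contact_force: [-0.4, 0.1, -0.7]
finger_gap: 0.0006
```

```bash
cat > arc.py <<'E'
import sys
from h import *; from cell import sensors
def pitch(th): return np.interp(th,[0,80,180],[30,30,78])
def tcp(th,r):
    t=np.radians(th);p=np.radians(pitch(th))
    n=np.array([np.sin(t),np.cos(t)]);l=np.array([-np.cos(t),np.sin(t)])
    off=.003+.011*abs(np.cos(t-p))
    if th<pitch(th): off+= .03*np.sin(p-t)
    c=np.array([0,.053])+r*l-off*n
    return c,np.degrees(p)
X=float(sys.argv[1]);r=float(sys.argv[2]);ths=[float(a) for a in sys.argv[3:]]
s=sensors.state();p=s["ee_pos"];R=Ro.from_rotvec(s["ee_rot"]).as_matrix()
print("tray",w2t(p).round(4),"F",s["contact_force"].round(1),"j",s["joints"].round(2),"t",s["clock"])
for th in ths:
    c,pp=tcp(th,r);q=t2w(X,*c);R1=toolR(pp,14.5)
    d,w=plan(p,R,q,R1);print(th,np.r_[X,c].round(4),"d",d.round(2),"w",w.round(1));p,R=q,R1
E
python3 arc.py -.07 .118 20 26 32 38 44 50 56 62
```

```text
tray [-0.0706 -0.1195  0.0684] F [-0.4  0.1 -0.7] j [-0.81  0.88  1.24  0.47  1.97 -1.11] t 13.3
20.0 [-0.07   -0.1174  0.0755] d [ 0.06 -0.17  0.72] w [-0.3 -0.  -0.5]
26.0 [-0.07   -0.1131  0.0903] d [-0.   -0.37  1.5 ] w [0. 0. 0.]
32.0 [-0.07   -0.1075  0.1037] d [-0.   -0.18  1.44] w [0. 0. 0.]
38.0 [-0.07   -0.1015  0.1147] d [-0.   -0.04  1.25] w [0. 0. 0.]
44.0 [-0.07   -0.0944  0.1251] d [-0.    0.1   1.26] w [0. 0. 0.]
50.0 [-0.07   -0.0861  0.1348] d [-0.    0.24  1.25] w [0. 0. 0.]
56.0 [-0.07   -0.0767  0.1436] d [-0.    0.37  1.23] w [0. 0. 0.]
62.0 [-0.07   -0.0663  0.1514] d [-0.    0.51  1.19] w [0. 0. 0.]
```

Request:
move_arm:
  xyz:
    - [0,-0.2,0.7]
    - [0,-0.2,0.8]
    - [0,-0.2,0.7]
    - [0,-0.1,0.7]
    - [0,-0.1,0.7]
    - [0,0,1.2]
    - [0,0.1,1.2]
    - [0,0,0]
    - [0,0,0]
  rotation:
    - [0,0,0]
    - [0,0,0]
    - [0,0,0]
    - [0,0,0]
    - [0,0,0]
    - [0,0,0]
    - [0,0,0]
    - [0,0,0]
    - [0,0,0]
  fingers: [1,1,1,1,1,1,1,1,1]

```text
clock: 14.2
ee_pos: [0.5031, -0.14, 0.1253]
ee_rot: [-0.518, -0.065, 0.255]
contact_force: [0.7, 0.0, -0.0]
finger_gap: 0.0002
```

```bash
python3 look.py pics/9.png;python3 arc.py -.07 .118 44 50 56 62 68 74 80 86 92 98 104;
```

```text
scene 0.029 [-0.041  0.262  0.   ]
scene 0.028 [0.116 0.193 0.   ]
scene 0.026 [-0.151  0.206  0.   ]
scene 0.026 [0.235 0.176 0.   ]
scene 0.019 [ 0.063 -0.258  0.   ]
side 0.027 [0.23  0.181 0.   ]
side 0.027 [-0.155  0.21   0.   ]
side 0.026 [0.115 0.2   0.   ]
side 0.085 [-0.001 -0.016  0.   ]
side 0.062 [0.035 0.579 0.   ]
tray [-0.0703 -0.0977  0.1245] F [-0.7 -0.   0.4] j [-0.79  0.76  1.32  0.49  2.   -1.07] t 14.4
44.0 [-0.07   -0.0944  0.1251] d [0.03 0.25 0.22] w [-0.2  0.  -0.4]
50.0 [-0.07   -0.0861  0.1348] d [-0.    0.24  1.25] w [0. 0. 0.]
56.0 [-0.07   -0.0767  0.1436] d [-0.    0.37  1.23] w [0. 0. 0.]
62.0 [-0.07   -0.0663  0.1514] d [-0.    0.51  1.19] w [0. 0. 0.]
68.0 [-0.07  -0.055  0.158] d [-0.    0.64  1.14] w [0. 0. 0.]
74.0 [-0.07   -0.043   0.1634] d [-0.    0.77  1.07] w [0. 0. 0.]
80.0 [-0.07   -0.0304  0.1675] d [-0.    0.89  0.98] w [0. 0. 0.]
86.0 [-0.07   -0.0178  0.17  ] d [-0.    0.96  0.85] w [-2.9  0.   0. ]
92.0 [-0.07   -0.005   0.1712] d [-0.    1.01  0.8 ] w [-2.9 -0.  -0. ]
98.0 [-0.07    0.0079  0.171 ] d [-0.    1.06  0.74] w [-2.9 -0.  -0. ]
104.0 [-0.07    0.0207  0.1695] d [-0.    1.1   0.67] w [-2.9  0.   0. ]
```

```bash
sleep 1
```

```text
(no output)
```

View pics/9.png

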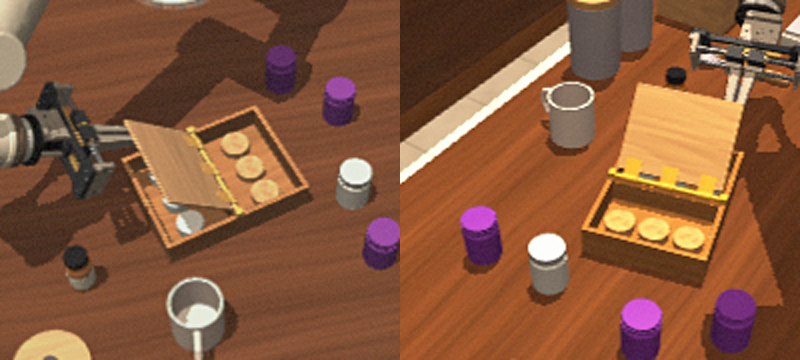

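Request:
move_arm:
  xyz:
    - [0,0.2,0.2]
    - [0,0.2,1.2]
    - [0,0.4,1.2]
    - [0,0.5,1.2]
    - [0,0.6,1.1]
    - [0,0.8,1.1]
    - [0,0.9,1.0]
    - [0,1.0,0.9]
    - [0,1.0,0.8]
    - [0,0,0]
  rotation:
    - [0,0,0]
    - [0,0,0]
    - [0,0,0]
    - [0,0,0]
    - [0,0,0]
    - [0,0,0]
    - [0,0,0]
    - [-2.9,0,0]
    - [-2.9,0,0]
    - [0,0,0]
  fingers: [1,1,1,1,1,1,1,1,1,1]

```text
clock: 15.4
ee_pos: [0.4794, -0.0494, 0.1737]
ee_rot: [-0.619, -0.081, 0.254]
contact_force: [-0.3, -0.3, 0.9]
finger_gap: 0.0003
```

```bash
python3 look.py pics/10.png >/dev/null;python3 arc.py -.07 .118 92 98 104 110 116 122 128 134 140 146;
```

```text
tray [-0.0707 -0.006   0.1716] F [ 0.4 -0.5  0.1] j [-0.7   0.48  1.58  0.51  1.9  -1.  ] t 15.6
92.0 [-0.07   -0.005   0.1712] d [0.07 0.1  0.03] w [-0.2  0.1 -0.4]
98.0 [-0.07    0.0079  0.171 ] d [-0.    1.06  0.74] w [-2.9 -0.  -0. ]
104.0 [-0.07    0.0207  0.1695] d [-0.    1.1   0.67] w [-2.9  0.   0. ]
110.0 [-0.07    0.0333  0.1665] d [-0.    1.14  0.61] w [-2.9 -0.  -0. ]
116.0 [-0.07    0.0454  0.1621] d [-0.    1.17  0.54] w [-2.9  0.   0. ]
122.0 [-0.07    0.0571  0.1565] d [-0.    1.2   0.47] w [-2.9 -0.  -0. ]
128.0 [-0.07    0.068   0.1496] d [-0.    1.23  0.4 ] w [-2.9 -0.  -0. ]
134.0 [-0.07    0.0782  0.1415] d [-0.    1.25  0.33] w [-2.9  0.   0. ]
140.0 [-0.07    0.0874  0.1324] d [-0.    1.27  0.25] w [-2.9  0.  -0. ]
146.0 [-0.07    0.0955  0.1224] d [-0.    1.28  0.18] w [-2.9 -0.   0. ]
```

```bash
sleep 1
```

```text
(no output)
```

View pics/10.png

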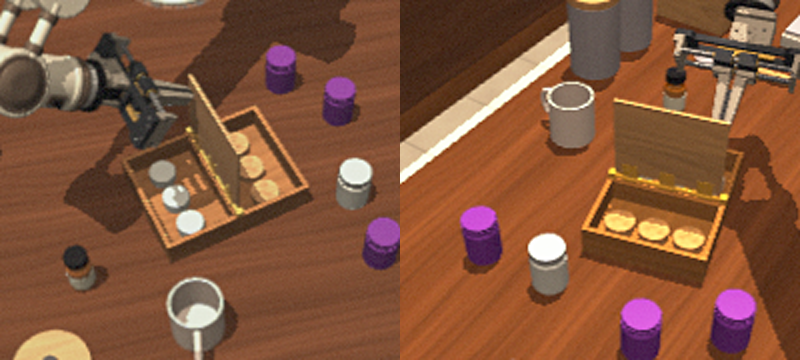

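The leaf is now about upright (scene 215,150) and the jar and tin haven't moved. I'll keep going over the top.

Request:
move_arm:
  xyz:
    - [0.1,1.2,0.7]
    - [0,1.1,0.7]
    - [0,1.1,0.6]
    - [0,1.2,0.5]
    - [0,1.2,0.5]
    - [0,1.2,0.4]
    - [0,1.2,0.3]
    - [0,1.3,0.3]
    - [0,1.3,0.2]
    - [0,0,0]
  rotation:
    - [-2.9,0,0]
    - [-2.9,0,0]
    - [-2.9,0,0]
    - [-2.9,0,0]
    - [-2.9,0,0]
    - [-2.9,0,0]
    - [-2.9,0,0]
    - [-2.9,0,0]
    - [-2.9,0,0]
    - [0,0,0]
  fingers: [1,1,1,1,1,1,1,1,1,1]

```text
clock: 16.6
ee_pos: [0.4532, 0.0484, 0.1218]
ee_rot: [-1.069, -0.136, 0.238]
contact_force: [-0.0, -0.3, 0.5]
finger_gap: 0.0006
```

```bash
python3 look.py pics/11.png ;python3 arc.py -.07 .118 146 152 158 164 170 175 180;
```

```text
scene 0.028 [-0.153  0.206  0.   ]
scene 0.028 [-0.043  0.26   0.   ]
scene 0.085 [0.    0.035 0.   ]
scene 0.027 [0.233 0.175 0.   ]
scene 0.028 [0.117 0.196 0.   ]
scene 0.035 [0.128 0.489 0.   ]
side 0.026 [0.231 0.181 0.   ]
side 0.026 [-0.044  0.266  0.   ]
side 0.024 [0.115 0.202 0.   ]
tray [-0.07    0.0948  0.1226] F [ 0.7 -0.6  1.1] j [-0.44  0.12  1.91  0.37  1.45 -0.81] t 16.8
146.0 [-0.07    0.0955  0.1224] d [0.   0.06 0.05] w [-0.   0.2 -0.3]
152.0 [-0.07    0.1025  0.1115] d [-0.    1.29  0.1 ] w [-2.9 -0.  -0. ]
158.0 [-0.07    0.1082  0.1001] d [-0.    1.27  0.02] w [-2.9 -0.  -0. ]
164.0 [-0.07    0.1124  0.0891] d [-0.    1.18 -0.04] w [-2.9  0.  -0. ]
170.0 [-0.07    0.1155  0.0777] d [-0.    1.17 -0.1 ] w [-2.9  0.   0. ]
175.0 [-0.07    0.1171  0.0681] d [-0.    0.97 -0.12] w [-2.4  0.   0. ]
180.0 [-0.07    0.118   0.0583] d [-0.    0.97 -0.16] w [-2.4 -0.  -0. ]
```

```bash
sleep 1
```

```text
(no output)
```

View pics/11.png

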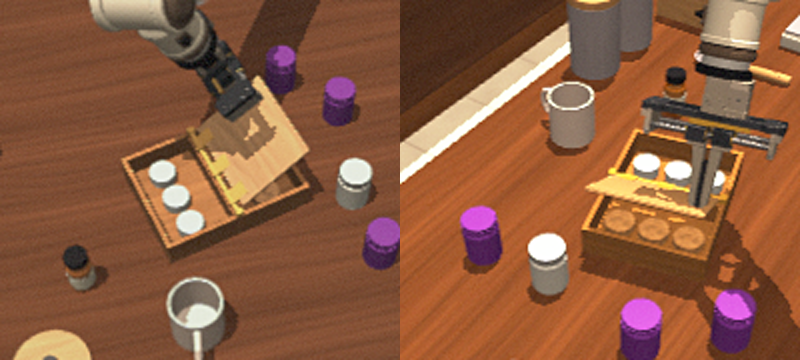

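Request:
move_arm:
  xyz:
    - [0,1.3,0.1]
    - [0,1.3,0]
    - [0,1.2,0]
    - [0,1.1,-0.1]
    - [0,0.8,-0.1]
    - [0,0.4,-0.1]
    - [0,0,0]
  rotation:
    - [-2.9,0,0]
    - [-2.9,0,0]
    - [-2.9,0,0]
    - [-2.9,0,0]
    - [-2.4,0,0]
    - [-2.4,0,0]
    - [0,0,0]
  fingers: [1,1,1,1,1,1,1]

```text
clock: 17.5
ee_pos: [0.4485, 0.0678, 0.0657]
ee_rot: [-1.355, -0.174, 0.221]
contact_force: [-0.2, 0.2, -0.2]
finger_gap: 0.0003
```

```bash
python3 arc.py -.07 .118 175 180
```

```text
tray [-0.0708  0.1173  0.0657] F [-0.2  0.2 -0.2] j [-0.25  0.07  2.03  0.2   1.16 -0.6 ] t 17.5
175.0 [-0.07    0.1171  0.0681] d [ 0.08 -0.23  0.03] w [ 2.5  0.3 -0.3]
180.0 [-0.07    0.118   0.0583] d [-0.    0.97 -0.16] w [-2.4 -0.  -0. ]
```

Now I'll press down slowly, watching the force.

Request:
move_arm:
  xyz:
    - [0,0.3,0]
    - [0,0.3,0]
    - [0,0.2,0]
    - [0,0.1,0]
    - [0,0,0]
  rotation:
    - [0,0,0]
    - [0,0,0]
    - [0,0,0]
    - [0,0,0]
    - [0,0,0]
  fingers: [1,1,1,1,1]

```text
clock: 18.0
ee_pos: [0.4488, 0.0687, 0.0579]
ee_rot: [-1.356, -0.174, 0.22]
contact_force: [-1.9, -2.7, 6.4]
finger_gap: 0.0005
```

Request:
move_arm:
  xyz:
    - [0,0.1,0]
    - [0,0.1,0]
    - [0,0.1,0]
    - [0,0,0]
  rotation:
    - [0,0,0]
    - [0,0,0]
    - [0,0,0]
    - [0,0,0]
  fingers: [1,1,1,1]

```text
clock: 18.4
ee_pos: [0.449, 0.0687, 0.0572]
ee_rot: [-1.356, -0.175, 0.221]
contact_force: [-10.3, -4.8, 25.7]
finger_gap: 0.0006
```

Request:
move_arm:
  xyz:
    - [0,-0.5,0]
    - [0,-2,0]
    - [0,-4,0]
    - [0,-4,0]
    - [0,-4,0]
    - [0,0,-2]
    - [0,0,-4]
    - [0,0,-4]
    - [0,0,-4]
    - [0,0,0]
  rotation:
    - [0,0,0]
    - [0,0,0]
    - [0,0,0]
    - [0,0,0]
    - [0,0,0]
    - [0,0,0]
    - [0,0,0]
    - [0,0,0]
    - [0,0,0]
    - [0,0,0]
  fingers: [1,1,1,1,1,1,1,1,1,1]

```text
clock: 19.4
ee_pos: [0.4914, -0.095, 0.1658]
ee_rot: [-1.356, -0.17, 0.217]
contact_force: [-0.2, 0.3, 0.6]
finger_gap: 0.0002
```

```bash
python3 look.py pics/12.png; python3 - <<'E'
from h import *; from cell import *
for n in ["scene","side"]:
    W=cloud(cams.camera(n));L=(W-O)@np.stack([TX,TY,TZ],1)
    m=(np.abs(L[...,0])<.075)&(L[...,1]>.02)&(L[...,1]<.14)&(L[...,2]>.035)&(L[...,2]<.09)
    q=L[m];A=np.c_[q[:,:2],np.ones(len(q))];k=np.linalg.lstsq(A,q[:,2],rcond=None)[0];print(n,len(q),"slope y deg",np.degrees(np.arctan(k[1])),"z at y=.08",k[1]*.08+k[2],"resid",np.std(A@k-q[:,2]))
    for b,(x,y,z) in dict(spice=(.671,-.26,.085),mug=(.7855,-.1,.085)).items():
        m=(np.hypot(W[...,0]-x,W[...,1]-y)<.05)&(abs(W[...,2]-z)<.006);q=W[m]
        if len(q)>5: print(b,np.round(cv2.minEnclosingCircle(q[:,:2].astype(np.float32))[0],3))
print(sensors.state()["contact_force"],sensors.state()["ee_pos"])
E
```

```text
scene 0.027 [0.233 0.176 0.   ]
scene 0.028 [-0.154  0.205  0.   ]
scene 0.028 [0.117 0.192 0.   ]
scene 0.028 [-0.044  0.26   0.   ]
side 0.027 [-0.043  0.265  0.   ]
side 0.027 [-0.155  0.21   0.   ]
side 0.027 [0.117 0.199 0.   ]
side 0.027 [0.232 0.18  0.   ]
scene 1354 slope y deg -0.100112439306041 z at y=.08 0.055085859763760965 resid 0.00238835603676053
spice [ 0.674 -0.262]
mug [ 0.786 -0.103]
side 1477 slope y deg -0.09283719244572788 z at y=.08 0.055602215833912644 resid 0.0014200239840726294
spice [ 0.672 -0.257]
mug [ 0.786 -0.098]
[-0.51363813  0.0387252  -0.0510284 ] [ 0.49116745 -0.09023125  0.16746314]
```

```bash
sleep 1
```

```text
(no output)
```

View pics/12.png

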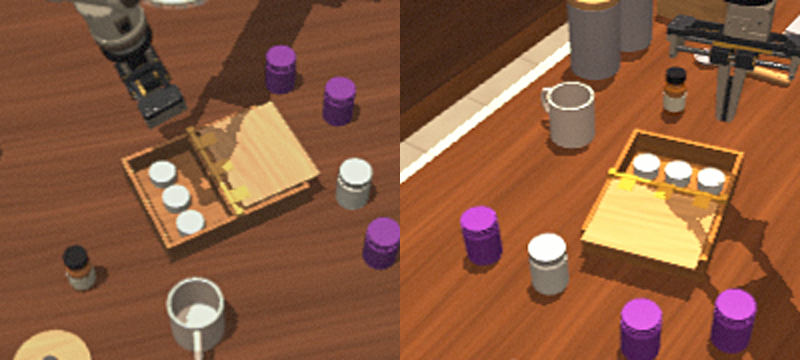

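The leaf lies flat (slope 0.1°, top about 55 mm), the tin is upright and clear, and the robot is off everything, so I'll hand in.

```bash
python3 -c "
from cell import env
print(env.finish_job())"
```

```text
the job is handed in; nothing more can be done
None
```

The job is done and handed in; no verdict was reported. The arm was finished and clear at about 19.4 s of the 61 s allowed.

- **Tin:** I pushed it with the shut fingertips about 10 cm along the tray's x, angled slightly away from the tray. In the last pictures it stands upright at tray x ≈ 0.117 m, y ≈ 0.192–0.199 m. Both clear the limits of 0.112 m and 0.177 m.
- **Leaf:** I lifted it from under its free edge with the same shut fingers, carried it over the spine and pressed it down onto its stop, with about 26 N reading at the end. The leaf plane fitted afterwards slopes about 0.1° from level, with its top at about 55 mm.
- **Bystanders:** The spice jar and mug read within a few mm of where they started. In the pictures the purple look-alikes had not moved. I did not measure the bowl, spoon or turntable items again, but the arm never went near the turntable and only passed over the bowl.
- **Robot:** It ended about 165 mm up, with contact force near zero.

No check failed. The two cameras disagreed by about 7 mm on the tin's y, which is within the margin.

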